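# Rack the serving boards for the trip back to the kitchen

## Robot

A 7-joint arm with a two-finger parallel gripper is mounted at the origin on the work surface. World frame = base frame: x ahead of the robot, y to its left, z up, the work surface at z = 0. Lengths are in m, angles in rad, forces in N, time in s.
With the tool pointing down it reaches from about 0.425 to 0.95 m from the base axis. Payload 4.7 kg.
Tool frame: the origin (TCP) lies on the centre line of the jaws, within the pads' length; the fingertips stand 14 mm ahead of it and the grasp point (between the pads) lies 5 mm behind it (ctrl.nose_length is the distance from the TCP to the fingertips, in m); z points along the fingers, y is the line along which they close (so a half turn about z gives the same grasp; the last joint's range is limited). The gripper opens to 85 mm and grips with 20 to 120 N. Pads are 22 mm wide; open, the fingers measure 114 mm over their backs; the gripper's body (76 mm by 85 mm) begins 54 mm behind the grasp point. The pads swing forward as they close: fully open they stand 13 mm farther back than shut.
Start: joints at [-1.231, 0.469, -0.049, 1.532, 0.024, 1.141, -0.082], TCP at [0.243, 0.63, 0.245] pointing down, gripper open.
Joint ranges: [-2.59, 2.59], [-0.33, 1.99], [-1.39, 1.29], [0.1, 2.45], [-1.04, 4.18], [0.21, 1.99], [-2.66, 2.66]. Speed limits (rad/s): [2.57, 2.57, 3.14, 3.14, 3.14, 3.14, 3.14].

## Interface

Orientations are given as [roll, pitch, yaw] about the fixed x, y, z axes, in that order (R = Rz(yaw) Ry(pitch) Rx(roll)).
In Python, from cell import ctrl, cams, job gives the robot as it stands. The module is installed in compiled form; this text tells all that it offers.
- The arm moves only by the tool move_arm, never from a script. Its argument "series" is a list of rows, each a list of 2 entries, a list of its own where there are three numbers: the shift along the tool's x, y, z in mm, then the turn, a rotation vector about the tool's x, y, z in rad. In form: [[[tx, ty, tz], [rx, ry, rz]], ...]. A call has exactly 5 rows; each row shifts and turns the commanded pose from where the row before left it, along the tool's axes as they then stand; what a row does not reach is not made up. A row lasts 1/8 s, in which the tool goes at most 62.5 mm and 10.7 degrees, less where a joint would pass 70% of its speed; a pose out of reach is approached as far as the arm can. A call with a gripper value outside its range is refused whole. "gripper" is the closure, from -1 (fully open) to 1 (shut), set as the call begins (left out, the last holds). The fingers move at their own pace and stop on an object; "newtons" is the grip in N (left out, the last holds). Time passes only in rows, so rows that do not move let the fingers close, or fill a call up. It gives the time, the measured TCP pose, the force, the opening and the grip force at its end, in the units of the state.
- ctrl.get_obs(): the state, without advancing time (a new reading comes with each control period).
- cams.read_camera(name): name is "scene" or "top"; returns the picture (420x560x3 uint8, red, green, blue); there is no depth.
- cams.camera_model(name): a dict with "fovy" (degrees; the focal length in pixels is half the picture's height over the tangent of half this angle, whatever the lens; pixels are square), "cx", "cy" (the principal point, pixels), "k1" (the pictures are not rectified: a ray, as slopes to the right and down, at radius r is drawn at 1 + k1 r^2 times it, then the intrinsics apply), "R" (3x3) and "t" (3): a world point X has camera coordinates R X + t. Camera axes: x right, y down, z forward; pixel columns grow to the right and rows downward; lengths in m; the calibration is good to about 2 mm. A picture is of the moment at which its call begins. camera_model takes no time and is no camera call.
- job.sign_off(): hands the job in; it is judged then, once.
The state is a dict: "time_s": time; "joints": joint angles; "qvel": joint speeds; "joint_efforts": joint torques, N m; "ee_pos": TCP position; "eef_rot": TCP orientation; "ft_force": force on the tool from outside, world axes, zero at the start; "torque": the same for the moment, N m; "width": finger opening in m; "grasp_force": force on a finger pad.
Only numpy, scipy, OpenCV 4.12 (cv2) and the standard library are available. Lean on these libraries where they do the work, as an engineer would, in place of code of your own. Each camera call takes 0.05 s, during which the arm holds its last target. There are 200 camera calls.

## Task

Get the two wooden serving boards ready to be carried back to the kitchen: swing the rack's keeper bar right back, stand both boards on edge in free slots of the wire rack, one to a slot, crosswise like the pans already there and set down on the floor rails, not dropped, then fold the keeper bar fully down over them. Leave the pans in their slots and everything else on the table where it is.

Things in the scene. Friction and masses are not known exactly. Their poses are not given: they have to be found in the camera images.
- rack: Wire carrying rack, fixed, 280 mm long (own y), 200 deep (own x, away from the robot). Origin: underside centre, z up. Items stand on two floor rails along y (x = -40 and +40 mm, tops 22 mm above the table) between wire hoops (tops 100 mm up) that form 5 slots, faces across the rack's y. Gaps between slots are 16 mm, too narrow for a board. End frames at y = -142 and +142 mm, 192 mm high.
- slot0 (a point): Middle of slot 0 of 5, at the tops of the floor rails (22 mm above the table); axes as the rack's. Slots are 26 mm clear along the rack's y and 52 mm apart, numbered from the robot's right (-y) to its left.
- slot1 (a point): Middle of slot 1 of 5, at the tops of the floor rails (22 mm above the table); axes as the rack's. Slots are 26 mm clear along the rack's y and 52 mm apart, numbered from the robot's right (-y) to its left. One of the two pans stands here.
- slot2 (a point): Middle of slot 2 of 5, at the tops of the floor rails (22 mm above the table); axes as the rack's. Slots are 26 mm clear along the rack's y and 52 mm apart, numbered from the robot's right (-y) to its left.
- slot3 (a point): Middle of slot 3 of 5, at the tops of the floor rails (22 mm above the table); axes as the rack's. Slots are 26 mm clear along the rack's y and 52 mm apart, numbered from the robot's right (-y) to its left.
- slot4 (a point): Middle of slot 4 of 5, at the tops of the floor rails (22 mm above the table); axes as the rack's. Slots are 26 mm clear along the rack's y and 52 mm apart, numbered from the robot's right (-y) to its left. One of the two pans stands here.
- keeper (a joint): Keeper bar angle, rad: 0 = down level over the slots (stop); grows as it swings up and back, away from the robot, to the stop at 2.6. Starts at 0 to 0.35. Steel bail, 10 mm: two 110 mm arms and a crossbar over all slots. Pivot friction (0.22 N m, 2 to 4 N at the grip) keeps it where left. Down, it blocks the slots and clears the large board's top by 10 mm; past 2.0 the slots are free.
- keeper_grip (a point): Middle of the keeper's black rubber grip: a 16 mm round sleeve, 56 mm long, along the rack's y, on the crossbar's end outside the left (+y) end frame, at rack y = +182 mm. At angle 0 it is at rack x = -40, z = 182 mm. Moves with the bar.
- keeper_hinge (a point): Point on the keeper's pivot axis beside the grip: rack x = +70, y = +182, z = 182 mm. The grip circles it at 110 mm radius, in the plane across the rack's y. Its frame turns with the bar.
- board_large: Plain beech serving board, 200 wide x 145 high x 18 mm thick, 0.28 to 0.47 kg. Origin: middle of its lower 200 x 18 mm edge; own x along the width, y through the thickness, z up its height. At the start it stands on the table and leans 0.22 rad off upright, top towards its own -y, against the left (+y) side of the two pizza boxes; its top 45 mm stand clear above that. Either way round is fine.
- board_large_top (a point): Middle of the large board's top edge (145 mm up its own z from the origin); axes as the board's.
- board_small: Plain beech serving board, 170 wide x 130 high x 18 mm thick, 0.21 to 0.36 kg. Origin: middle of its lower 170 x 18 mm edge; own x along the width, y through the thickness, z up its height. At the start it stands on the table and leans 0.22 rad off upright, top towards its own -y, against the robot-facing side of the grey tray; its top 45 mm stand clear above that. Either way round is fine.
- board_small_top (a point): Middle of the small board's top edge (130 mm up its own z from the origin); axes as the board's.
- box_stack: Two closed pizza boxes piled up, 330 x 330 mm, 78 mm high together, fixed. Origin: centre of the underside.
- tray: Grey open catering tray with jars and paper, 280 mm (own x) x 340 mm, 78 mm high, fixed. Origin: centre of the underside.
- pan_large: Round aluminium pizza pan, 140 mm across, 18 mm deep, already standing in slot 1 or 4 with its axis along the rack's y. Origin: its centre. To be left there.
- pan_small: Round aluminium pizza pan, 124 mm across, 18 mm deep, standing in the other of slots 1 and 4. Origin: its centre. To be left there.
- oil_bottle: Bystander: amber oil bottle, 60 mm across, 200 mm high. Origin: underside centre.
- shaker: Bystander: glass shaker, 44 mm across, 90 mm high. Origin: underside centre.
- cup: Bystander: white cup, 72 mm across, 90 mm high. Origin: underside centre.
- tape_roll: Bystander: roll of tape lying flat, 90 mm across, 48 mm high. Origin: underside centre.
- pizza_wheel: Bystander: pizza wheel lying flat, 200 mm long along its x, up to 24 mm high. Origin: underside, near the handle's front.
- server: Bystander: pizza server (spatula) lying flat, 240 mm long along its x. Origin: underside.
There are look-alikes about, which are no part of the job. Leave any orange look-alike of the board_small alone.

How it is judged:
By the outcome, as a careful person would: the job done as asked, in the order asked, and still so for the second after the job is handed in, with the robot touching nothing.
It also fails if it takes over 72 s, if anything falls off the work surface, if the arm or the gripper's body presses on something with over 40 N, if the wrist force passes 120 N, or if a joint passes its speed limit or range.

## Working session

There is one attempt and no reset: what is moved stays moved. The work goes in short steps, Python scripts to look and compute and a tool call to move; the robot and the scene stay as the last step left them, time stands still between calls to the robot, and variables do not carry over. Pictures are saved under pics/ and viewed, at most 10 in all, crops included, and the job is handed in when it is done.

Besides the shell and the picture viewer there is one more tool, called as name(argument=value, ...), one argument or row to a line, values as JSON. move_arm: Moves the arm, as the interface text tells. Its arguments: {"type":"object","properties":{"series":{"type":"array","items":{"type":"array"}},"gripper":{"type":"number"},"newtons":{"type":"number"}},"required":["series"]}

```bash
mkdir -p pics; python3 - <<'E'
from cell import ctrl,cams
import cv2
print(ctrl.get_obs(), ctrl.nose_length)
for n in("scene","top"):
    im=cams.read_camera(n); cv2.imwrite(f"pics/{n}0.png",cv2.resize(im[:,:,::-1],(800,600),interpolation=cv2.INTER_CUBIC))
    print(n,cams.camera_model(n))
E
```

```text
{'time_s': 0.0, 'joints': array([-1.23090986,  0.46946801, -0.04859813,  1.53367603,  0.02411095,
        1.14096984, -0.08230194]), 'qvel': array([ 0.00094412,  0.00031825,  0.00046671, -0.00072331, -0.0006454 ,
        0.0006467 ,  0.00124119]), 'joint_efforts': array([-4.90881139e-04, -5.10308647e+01, -4.65384917e-02, -2.37717569e+01,
        1.06904731e-02,  7.42965873e-03,  5.10766299e-06]), 'ee_pos': array([0.24312075, 0.6291169 , 0.24425105]), 'eef_rot': array([-3.13965905e+00,  7.76598332e-05,  2.77284298e+00]), 'ft_force': array([-0.36499959,  0.44869978, -0.11949365]), 'torque': array([ 0.01050964, -0.01285286, -0.03588995]), 'grasp_force': 0.0, 'width': 0.08551508225660362} 0.014
scene {'fovy': 42.594700182901946, 'cx': 280.8481719632433, 'cy': 213.92263065247627, 'k1': -0.12430855004289627, 'R': array([[ 0.77780177,  0.62850073,  0.00335241],
       [ 0.37109263, -0.45492811, -0.80952497],
       [-0.50726193,  0.63089401, -0.58707587]]), 't': array([-0.51791977, -0.06128779,  2.41852974])}
top {'fovy': 56.40962653003068, 'cx': 276.8109651876465, 'cy': 210.75805442882248, 'k1': -0.016289964510325303, 'R': array([[ 0.00788499, -0.99996448,  0.00297688],
       [-0.99437435, -0.00815531, -0.10560845],
       [ 0.10562898, -0.00212741, -0.99440334]]), 't': array([0.07822927, 0.57626114, 1.43402853])}
```

View pics/scene0.png

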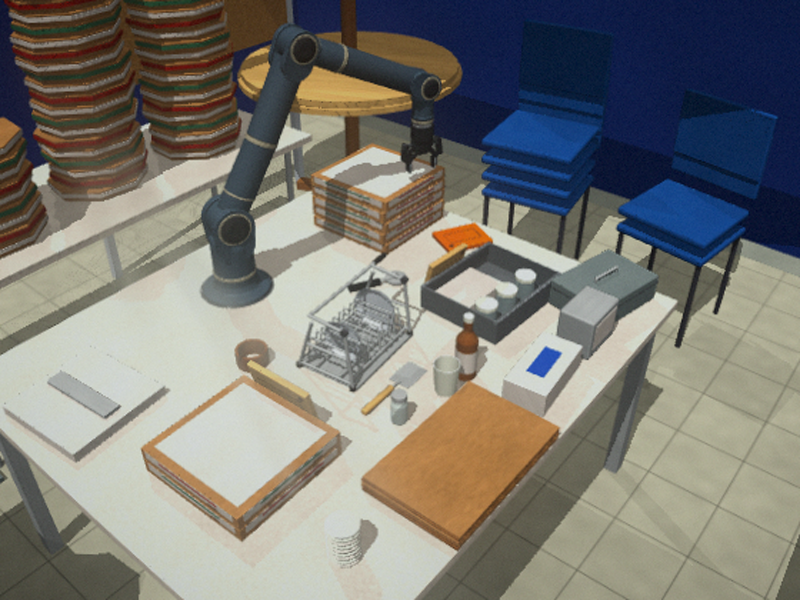

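View pics/top0.png

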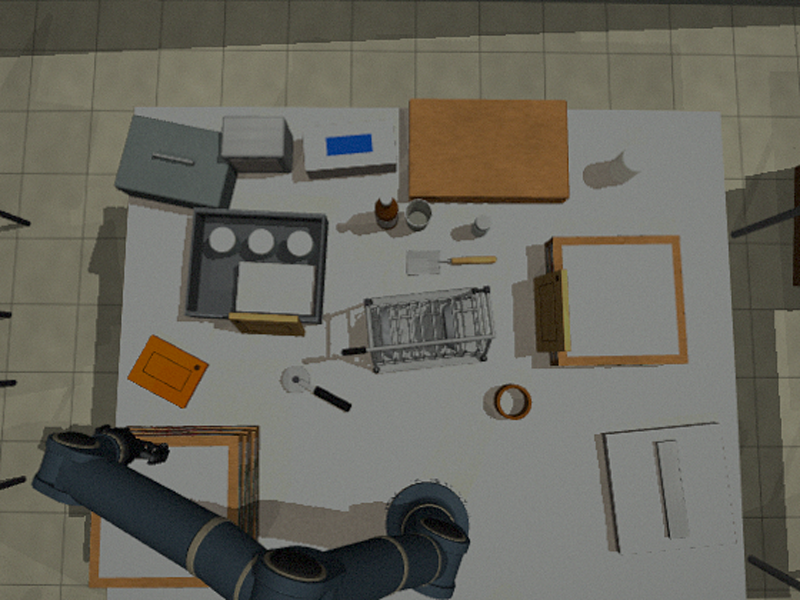

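The scene view shows the rack in the middle with the keeper grip at about (365,285). The large board is at (280,385) by the boxes and the small one at (445,262) by the tray. In the top view the rack is at (430,328), its grip at (354,351), the large board at (555,312) and the small one at (267,323); the orange decoy is at (168,370). I'll take enlarged crops next.

```bash
cat > h.py <<'E'
import numpy as np,cv2
from cell import ctrl,cams
M={n:cams.camera_model(n) for n in("scene","top")}
def proj(n,X):
    m=M[n];X=np.atleast_2d(X);c=X@np.array(m["R"]).T+m["t"];s=c[:,:2]/c[:,2:];f=210/np.tan(np.radians(m["fovy"])/2)
    return s*(1+m["k1"]*(s**2).sum(1,keepdims=True))*f+[m["cx"],m["cy"]]
def ray(n,p):
    m=M[n];f=210/np.tan(np.radians(m["fovy"])/2);d=(np.array(p,float)-[m["cx"],m["cy"]])/f;s=d.copy()
    for _ in range(20): s=d/(1+m["k1"]*(s@s))
    R=np.array(m["R"]);return -R.T@m["t"],R.T@np.array([*s,1])
def at_z(n,p,z): o,d=ray(n,p);return o+d*(z-o[2])/d[2]
def crop(n,im,c0,r0,w,h,k):
    o=cv2.resize(im[r0:r0+h,c0:c0+w],None,fx=k,fy=k,interpolation=cv2.INTER_CUBIC)[:,:,::-1].copy()
    for c in range((c0+9)//10*10,c0+w,10): cv2.putText(o,str(c),(int((c-c0)*k),9),0,.3,(0,0,255));cv2.line(o,(int((c-c0+.5)*k),10),(int((c-c0+.5)*k),16),(0,0,255))
    for r in range((r0+9)//10*10,r0+h,10): cv2.putText(o,str(r),(0,int((r-r0+.5)*k)+3),0,.3,(0,0,255));cv2.line(o,(20,int((r-r0+.5)*k)),(26,int((r-r0+.5)*k)),(0,0,255))
    return o
E
python3 - <<'E'
from h import *
t=cams.read_camera("top");s=cams.read_camera("scene");np.save("t0",t);np.save("s0",s)
t=cv2.convertScaleAbs(t,alpha=1.5)
cv2.imwrite("pics/a.png",crop("top",t,235,192,118,75,6.7))
cv2.imwrite("pics/b.png",crop("scene",s,200,170,105,105,5.7))
L=np.vstack([crop("top",t,153,205,64,36,6),crop("scene",s,290,165,64,36,6)])
R=np.vstack([crop("top",t,366,182,50,80,5)])
S=crop("scene",s,165,245,60,50,6)
o=np.zeros((600,800,3),np.uint8);o[:L.shape[0],:384]=L;o[:400,400:650]=R
cv2.imwrite("pics/c.png",o);cv2.imwrite("pics/d.png",S)
E
```

```text
(no output)
```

View pics/a.png

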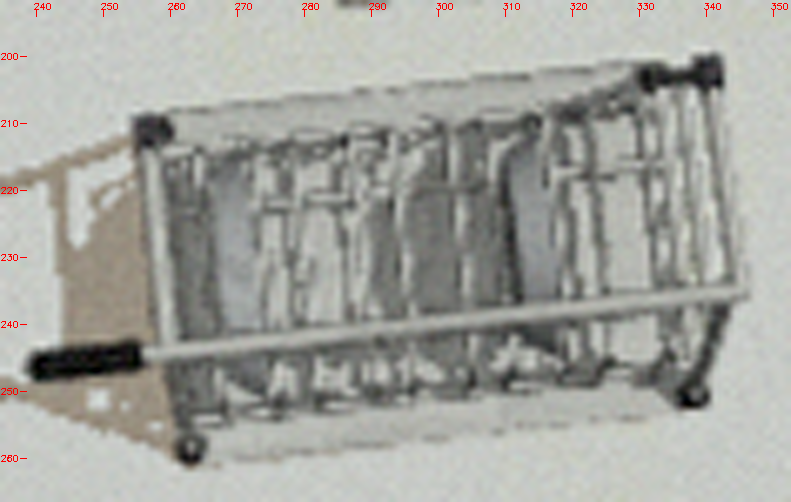

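View pics/c.png

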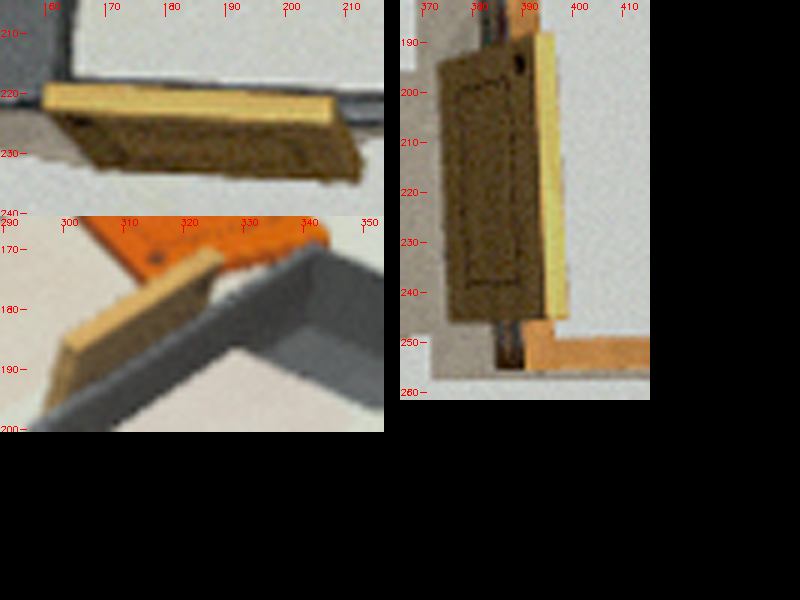

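View pics/b.png

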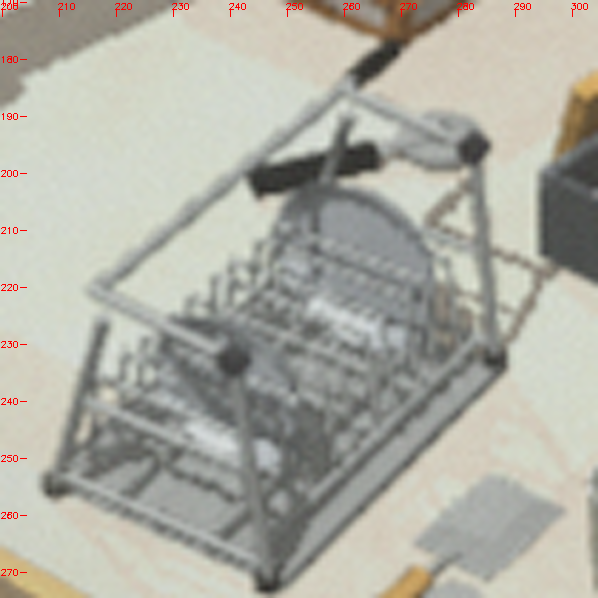

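Picture a shows the grip spanning (239,246) to (254.5,244.5), the crossbar end at (344,235.5), pans near cols 269 and 314, and front feet at (262,258) and (337,250.5). Picture b shows the pivots at (240.5,232) and (283,195), with feet at (209.5,254.5), (247,272) and (287,232). Picture c shows the boards' yellow top edges: small from (159.5,220.5) to (207,222.5), large from (394,188) to (396,245). Next I'll fit the rack pose.

```bash
cat > fit.py <<'E'
from h import *
from scipy.optimize import least_squares
def RP(p,q): c,s=np.cos(p[2]),np.sin(p[2]);q=np.atleast_2d(q);return np.c_[p[0]+c*q[:,0]-s*q[:,1],p[1]+s*q[:,0]+c*q[:,1],q[:,2]]
def keep(a,y): return [.07-.11*np.cos(a),y,.182+.11*np.sin(a)]
def pts(p):
    f=p[4];a=p[3]
    S=[[.07,-.142,.182],[.07,.142,.182],[-f,-.142,.006],[f,-.142,.006],[f,.142,.006],keep(a,.182),keep(a,-.142)]
    T=[[-f,.142,.006],[-f,-.142,.006],keep(a,.21),keep(a,.154),keep(a,-.142)]
    return np.r_[proj("scene",RP(p,S)),proj("top",RP(p,T))]
obs=np.array([[240.5,232],[283,195],[209.5,254.5],[247,272],[287,232],[266,180.5],[216.5,220.5],[262,258],[337,250.5],[239,246],[254.5,244.5],[344,235.5]])
r=least_squares(lambda p:(pts(p)-obs).ravel(),[.6,0,0.1,.2,.09],loss="soft_l1")
E
python3 - <<'E'
from fit import *
print(r.x.round(4));print((pts(r.x)-obs).round(1).tolist())
t=np.load("t0.npy").astype(int);s=np.load("s0.npy").astype(int)
def ln(name,im,box,z,L):
    c0,r0,c1,r1=box;sub=im[r0:r1,c0:c1];m=(sub[...,0]-sub[...,2]>45)&(sub.sum(2)>330)
    m=cv2.connectedComponentsWithStats(m.astype(np.uint8));k=1+np.argmax(m[2][1:,4]);ys,xs=np.nonzero(m[1]==k)
    rc=cv2.minAreaRect(np.c_[xs+c0,ys+r0].astype(np.float32));bp=cv2.boxPoints(rc)
    W=np.array([at_z(name,p,z) for p in bp])
    print(name,len(xs),bp.round(1).tolist(),"\n",(W.mean(0)*1e3).round(1),"edges",np.linalg.norm(np.diff(W,axis=0),axis=1).round(4))
    e=np.diff(W,axis=0);i=np.argmax(np.linalg.norm(e,axis=1));print("dir deg",np.degrees(np.arctan2(e[i,1],e[i,0])).round(2))
ln("top",t,(153,214,216,230),.129,.17);ln("scene",s,(295,165,330,190),.129,.17)
ln("top",t,(388,182,402,250),.1434,.2);ln("scene",s,(165,245,225,295),.1434,.2)
E
```

```text
[0.5009 0.0044 0.1057 0.0986 0.0882]
[[0.5, 0.7], [0.6, 0.7], [0.8, 0.0], [-0.2, -0.9], [0.1, 0.4], [0.3, 0.2], [0.3, -0.1], [0.2, 0.3], [0.3, 0.4], [-0.7, 0.4], [0.7, 0.2], [0.5, 0.4]]
top 4 [[205.0, 223.0], [207.0, 223.0], [207.0, 224.0], [205.0, 224.0]] 
 [518.6 328.8 129. ] edges [0.007  0.0035 0.007 ]
dir deg -89.52
scene 204 [[289.1000061035156, 173.0], [320.79998779296875, 153.39999389648438], [330.8999938964844, 169.60000610351562], [299.1000061035156, 189.1999969482422]] 
 [475.3 442.7 129. ] edges [0.2311 0.15   0.216 ]
dir deg 88.41
top 58 [[395.0, 220.0], [398.0, 220.0], [398.0, 244.0], [395.0, 244.0]] 
 [ 493.7 -329.   143.4] edges [0.0104 0.0826 0.0103]
dir deg 178.61
scene 329 [[163.39999389648438, 269.29998779296875], [167.5, 260.79998779296875], [226.39999389648438, 289.1000061035156], [222.3000030517578, 297.5]] 
 [ 597.6 -378.7  143.4] edges [0.0445 0.2577 0.0401]
dir deg 6.35
```

View pics/d.png

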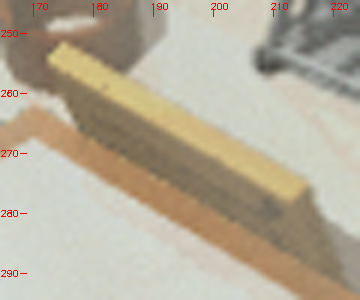

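Picture d shows the large board's top face with corners at (172,254), (175.5,251), (215.5,275.5) and (212,278.5).

```bash
cat >> fit.py <<'E'
def bcorn(p,W,H,lean=.22):
    # origin lower-edge centre; lean: top towards own -y => rot about own x by +lean
    x,y,yaw=p[:3];c,s=np.cos(lean),np.sin(lean)
    q=np.array([[a*W/2,b*.009,H] for a,b in((-1,-1),(-1,1),(1,1),(1,-1))])
    v=np.c_[q[:,0],q[:,1]*c-q[:,2]*s,q[:,1]*s+q[:,2]*c+.009*s]
    return RP([x,y,yaw],v)
E
python3 - <<'E'
from fit import *
for off in (0,.5):
    rr=least_squares(lambda p:(pts(p)-obs-off).ravel(),[.6,0,0.1,.2,.09]);print(off,rr.cost,rr.x.round(4))
obL=np.array([[172,254],[175.5,251],[215.5,275.5],[212,278.5],[398.5,245],[394.5,245.5],[393,188],[396.5,188]])
# small: own x=+y world; -y own=+x world
obS=np.array([[302.5,187],[300.3,184.5],[324,170],[327,171.5],[207,220.5],[207.5,225],[159.5,222],[159.5,218.5]])
for nm,ob,W,H,g in(("L",obL,.2,.145,[.53,-.3,0]),("S",obS,.17,.13,[.48,.4,1.57])):
  for off in(0,.5):
    f=lambda p:np.r_[proj("scene",bcorn(p,W,H)),proj("top",bcorn(p,W,H))]-ob-off
    q=least_squares(lambda p:f(p).ravel(),g);print(nm,off,q.cost,q.x.round(4),"top",bcorn(q.x,W,H).mean(0).round(4))
    if off==0:print(f(q.x).round(1).tolist())
E
```

```text
0 2.652661358741233 [0.5009 0.0044 0.1057 0.0986 0.0883]
0.5 1.4791853867302456 [0.5016 0.0037 0.1094 0.0796 0.0901]
L 0 3.115575182496731 [ 0.5454 -0.2972  0.0019] top [ 0.5454 -0.3289  0.1435]
[[0.6, 0.4], [0.6, 0.0], [0.9, -0.3], [0.8, 0.4], [0.7, 1.1], [-0.0, 0.5], [0.0, 0.2], [1.2, 0.4]]
L 0.5 1.1023479338850588 [ 0.5456 -0.2981  0.0017] top [ 0.5457 -0.3297  0.1435]
S 0 3.3498542511102922 [0.4953 0.4078 1.5282] top [0.5236 0.4066 0.1288]
[[1.0, 0.0], [-0.0, 0.2], [0.7, -0.8], [0.8, -0.1], [1.3, 0.1], [0.3, 0.6], [-0.5, 1.1], [0.2, -0.3]]
S 0.5 2.7043751771836675 [0.4954 0.4066 1.5285] top [0.5237 0.4054 0.1288]
```

```bash
cat > plan.py <<'E'
from h import *
from scipy.spatial.transform import Rotation as Ro, Slerp
RX,RY,RYAW=.5016,.0037,.109
def W(x,y,z):  # rack mm -> world m
    c,s=np.cos(RYAW),np.sin(RYAW);return np.array([RX+(c*x-s*y)/1e3,RY+(s*x+c*y)/1e3,z/1e3])
def down(yaw,tilt=None): # tilt: world rotvec applied after
    r=Ro.from_euler("xyz",[np.pi,0,yaw]);return Ro.from_rotvec(tilt)*r if tilt is not None else r
def cur():
    o=ctrl.get_obs();return o["ee_pos"],Ro.from_euler("xyz",o["eef_rot"])
def plan(way,start=None):
    """way: list of (TCP pos, Rotation, rows); prints rows for the calls"""
    p,R=start or cur();rows=[]
    for P,Q,n in way:
        p0,sl=p,Slerp([0,1],Ro.concatenate([R,Q]))
        for i in range(1,n+1):
            t=np.round(2*R.inv().apply(p0+(P-p0)*i/n-p)*1e3)/2;v=np.round((R.inv()*sl(i/n)).as_rotvec(),3)
            if np.linalg.norm(t)>62 or np.linalg.norm(v)>.186: print("TOO FAST",len(rows),np.linalg.norm(t),np.linalg.norm(v))
            rows.append([t.tolist(),v.tolist()]);p=p+R.apply(t/1e3);R=R*Ro.from_rotvec(v)
    for i in range(0,len(rows),5): print(str(rows[i:i+5]).replace(" ","").replace(".0,",",").replace(".0]","]").replace("-0,","0,"))
    print("end",p.round(4),R.as_euler("xyz").round(3), len(rows))
    return p,R
def grip(a): return W(70-110*np.cos(a),182,182+110*np.sin(a)-5)
KY=RYAW+np.pi/2
E
python3 - <<'E'
from plan import *
print(grip(.08))
e=plan([(np.array([.3,.55,.30]),down(2.4),3),(grip(.08)+[0,0,.09],down(KY),7)])
plan([(grip(.08)+[0,0,.0],down(KY),5)],e)
E
```

```text
[0.44238837 0.1803068  0.18579062]
[[[-27,-18,-18.5],[0,0,0.124]],[[-29.5,-14,-18.5],[-0.001,0,0.125]],[[-30.5,-11,-18.5],[0,0,0.124]],[[-50.5,-25,3.5],[0,0,0.103]],[[-53,-20,3.5],[0,0,0.103]]]
[[[-55,-14,3.5],[0,0,0.103]],[[-56,-9,3.5],[0,0,0.102]],[[-56.5,-2.5,3.5],[0,0,0.103]],[[-56.5,3,3.5],[0,0,0.103]],[[-56,8.5,3.5],[0,0,0.103]]]
end [0.4422 0.1802 0.2758] [3.142 0.    1.68 ] 10
[[[0,0,18],[0,0,0]],[[0,0,18],[0,0,0]],[[0,0,18],[0,0,0]],[[0,0,18],[0,0,0]],[[0,0,18],[0,0,0]]]
end [0.4422 0.1801 0.1858] [3.142 0.    1.68 ] 5
```

move_arm(
  series=[
    [[-27,-18,-18.5],[0,0,0.124]],
    [[-29.5,-14,-18.5],[0,0,0.125]],
    [[-30.5,-11,-18.5],[0,0,0.124]],
    [[-50.5,-25,3.5],[0,0,0.103]],
    [[-53,-20,3.5],[0,0,0.103]],
  ],
  gripper=-1,
)

```text
time_s: 0.82
ee_pos: [0.341, 0.4433, 0.2938]
eef_rot: [3.141, -0.0, 2.191]
ft_force: [0.8, 0.2, 0.5]
width: 0.0853
grasp_force: 0.0
```

move_arm(
  series=[
    [[-55,-14,3.5],[0,0,0.103]],
    [[-56,-9,3.5],[0,0,0.102]],
    [[-56.5,-2.5,3.5],[0,0,0.103]],
    [[-56.5,3,3.5],[0,0,0.103]],
    [[-56,8.5,3.5],[0,0,0.103]],
  ],
)

```text
time_s: 1.45
ee_pos: [0.4426, 0.1786, 0.2763]
eef_rot: [3.141, -0.001, 1.677]
ft_force: [0.1, 1.5, 0.4]
width: 0.0854
grasp_force: 0.0
```

move_arm(
  series=[
    [[0,0,0],[0,0,0]],
    [[0,0,0],[0,0,0]],
    [[0,0,0],[0,0,0]],
    [[0,0,0],[0,0,0]],
    [[0,0,0],[0,0,0]],
  ],
)

```text
time_s: 2.08
ee_pos: [0.442, 0.1811, 0.2762]
eef_rot: [-3.141, -0.0, 1.681]
ft_force: [-0.0, 0.0, -0.2]
width: 0.0857
grasp_force: 0.0
```

move_arm(
  series=[
    [[0,0,22],[0,0,0]],
    [[0,0,22],[0,0,0]],
    [[0,0,22],[0,0,0]],
    [[0,0,16],[0,0,0]],
    [[0,0,8],[0,0,0]],
  ],
)

```text
time_s: 2.7
ee_pos: [0.4419, 0.1805, 0.1855]
eef_rot: [-3.14, 0.0, 1.68]
ft_force: [-0.5, 0.2, 0.5]
width: 0.0853
grasp_force: 0.0
```

move_arm(
  series=[
    [[0,0,0],[0,0,0]],
    [[0,0,0],[0,0,0]],
    [[0,0,0],[0,0,0]],
    [[0,0,0],[0,0,0]],
    [[0,0,0],[0,0,0]],
  ],
  gripper=1,
  newtons=25,
)

```text
time_s: 3.32
ee_pos: [0.4399, 0.1803, 0.1858]
eef_rot: [-3.136, 0.0, 1.68]
ft_force: [-4.9, 0.3, 1.1]
width: 0.0147
grasp_force: 25.2
```

```bash
python3 - <<'E'
from plan import *
print(ctrl.get_obs()["ft_force"],ctrl.get_obs()["width"],ctrl.get_obs()["grasp_force"])
e=(grip(.08),down(KY))
e=plan([(grip(a),down(KY),1) for a in np.linspace(.08,2.6,16)[1:]],e)
E
```

```text
[-4.91032997  0.28147953  1.09814496] 0.01470713383745302 25.17829567193985
[[[0,3,-18],[0,0,0]],[[0,6,-17.5],[0,0,0]],[[0,9,-16.5],[0,0,0]],[[0,11.5,-14.5],[0,0,0]],[[0,13.5,-12],[0,0,0]]]
[[[0,15.5,-10],[0,0,0]],[[0,17,-7.5],[0,0,0]],[[0,18,-4],[0,0,0]],[[0,18.5,-1],[0,0,0]],[[0,18.5,2],[0,0,0]]]
[[[0,17.5,4.5],[0,0,0]],[[0,17,8],[0,0,0]],[[0,15,10.5],[0,0,0]],[[0,13,13],[0,0,0]],[[0,11,15],[0,0,0]]]
end [0.6452 0.2025 0.2338] [3.142 0.    1.68 ] 15
```

move_arm(
  series=[
    [[0,0.5,-18],[0,0,0]],
    [[0,6,-17.5],[0,0,0]],
    [[0,9,-16.5],[0,0,0]],
    [[0,11.5,-14.5],[0,0,0]],
    [[0,13.5,-12],[0,0,0]],
  ],
)

```text
time_s: 3.95
ee_pos: [0.476, 0.1845, 0.2641]
eef_rot: [-3.124, 0.001, 1.681]
ft_force: [-17.9, -2.6, 11.0]
width: 0.0146
grasp_force: 25.1
```

move_arm(
  series=[
    [[0,15.5,-10],[0,0,0]],
    [[0,17,-7.5],[0,0,0]],
    [[0,18,-4],[0,0,0]],
    [[0,18.5,-1],[0,0,0]],
    [[0,18.5,2],[0,0,0]],
  ],
)

```text
time_s: 4.58
ee_pos: [0.5684, 0.1949, 0.2858]
eef_rot: [-3.138, -0.001, 1.681]
ft_force: [-5.3, 0.1, 2.5]
width: 0.0151
grasp_force: 27.1
```

move_arm(
  series=[
    [[0,17.5,4.5],[0,0,0]],
    [[0,17,8],[0,0,0]],
    [[0,15,10.5],[0,0,0]],
    [[0,13,13],[0,0,0]],
    [[0,11,15],[0,0,0]],
  ],
)

```text
time_s: 5.2
ee_pos: [0.6429, 0.2028, 0.2332]
eef_rot: [-3.14, -0.0, 1.68]
ft_force: [-18.3, 0.5, 40.2]
width: 0.0149
grasp_force: 32.8
```

move_arm(
  series=[
    [[0,-1,-3],[0,0,0]],
    [[0,0,0],[0,0,0]],
    [[0,0,0],[0,0,0]],
    [[0,0,0],[0,0,0]],
    [[0,0,0],[0,0,0]],
  ],
  gripper=-1,
)

```text
time_s: 5.82
ee_pos: [0.6417, 0.2022, 0.2376]
eef_rot: [3.141, -0.0, 1.68]
ft_force: [-0.1, 0.7, -0.7]
width: 0.0853
grasp_force: 0.0
```

move_arm(
  series=[
    [[0,0,-30],[0,0,0]],
    [[0,0,-45],[0,0,0]],
    [[0,0,0],[0,0,0]],
    [[0,0,0],[0,0,0]],
    [[0,0,0],[0,0,0]],
  ],
)

```text
time_s: 6.45
ee_pos: [0.6409, 0.2022, 0.3108]
eef_rot: [-3.139, 0.001, 1.68]
ft_force: [-0.3, 0.5, -0.1]
width: 0.0853
grasp_force: 0.0
```

```bash
python3 - <<'E'
from plan import *
s=cams.read_camera("scene");t=cams.read_camera("top");np.save("t1",t);np.save("s1",s)
t=cv2.convertScaleAbs(t,alpha=1.5)
def ov(n,im,c0,r0,w,h,k):
    o=crop(n,im,c0,r0,w,h,k)
    def seg(a,b,col):
        q=proj(n,[W(*a),W(*b)])-.5  # +0.5 px-centre convention
        q=((q-[c0,r0]+.5)*k).astype(int);cv2.line(o,tuple(map(int,q[0])),tuple(map(int,q[1])),col,1)
    a=2.6;seg((70-110*np.cos(a),-142,182+110*np.sin(a)),(70-110*np.cos(a),210,182+110*np.sin(a)),(0,0,255))
    for y in(-104,-52,0,52,104):
        for d in(-13,13): seg((-50,y+d,100),(50,y+d,100),(0,200,0) if d<0 else (255,0,0))
    return o
cv2.imwrite("pics/e.png",ov("top",t,235,182,118,85,6.7))
cv2.imwrite("pics/f.png",ov("scene",s,195,155,115,105,5.7))
E
```

```text
(no output)
```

View pics/e.png

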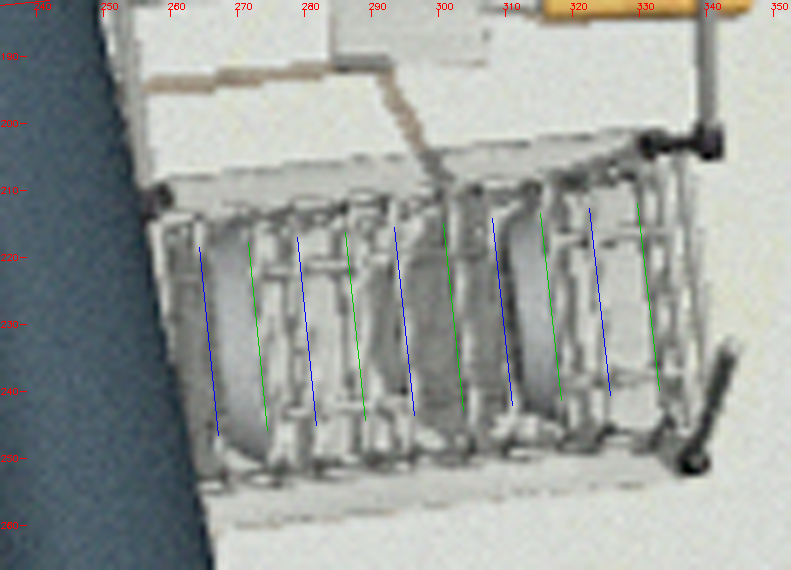

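The top view shows the bar back: its arm points up at (340,190), and the projected slot lines sit between the hoops to within about 1 px. Now a numeric check of the hoop positions.

```bash
python3 - <<'E'
from plan import *
from scipy.ndimage import gaussian_filter1d as g
t=np.load("t1.npy").astype(np.float32).mean(2)
ys=np.arange(-140,141,1.)
for z in(100,):
  P=[]
  for x in np.arange(-45,46,2.):
    q=(proj("top",np.array([W(x,y,z) for y in ys]))-.5).astype(np.float32)
    P.append(cv2.remap(t,q[:,:1],q[:,1:],cv2.INTER_CUBIC)[:,0])
  p=np.median(P,0);hp=p-g(p,12)
  print(hp[::3].round().astype(int).tolist())
  for r in(14.5,16,18,21):
    sc=[]
    for d in range(-12,13):
      k=np.concatenate([[y0+d-r,y0+d+r] for y0 in(0,52,-104)]);sc.append(np.interp(k,ys,hp).mean())
    print(r,np.round(sc,1).tolist())
E
```

```text
[-14, 12, 17, 0, -20, 0, -7, -30, -13, 17, 13, 11, 9, 10, 8, 1, -1, -11, 2, 23, 6, -24, -18, 3, -3, -6, 11, 11, 14, 16, 14, -15, -40, -16, 3, -2, 1, -2, -7, 0, 20, 22, -12, -5, -5, -6, -5, -4, -5, -5, 12, 22, -6, -12, -10, -15, -10, 7, 18, 3, 9, -10, -19, 7, 15, 11, 11, 4, 6, 1, -6, -19, -12, 13, 7, 6, -6, -13, 2, 9, 11, 11, 13, 11, -6, -19, -9, -3, 4, 2, -2, -10, 2, -14]
14.5 [-1.6, -3.0, -3.8, -2.5, 0.5, 3.4, 5.9, 8.4, 10.0, 9.3, 6.3, 0.9, -4.9, -8.1, -7.3, -4.3, -1.8, -0.6, -0.9, -2.5, -4.0, -4.5, -3.6, -2.2, -1.1]
16 [0.8, -1.9, -3.4, -4.0, -3.9, -1.5, 2.4, 7.0, 10.3, 11.7, 8.7, 2.8, -3.8, -8.5, -9.6, -6.8, -3.0, -0.6, -0.5, -2.1, -4.2, -5.4, -5.6, -4.8, -3.3]
18 [3.2, 1.7, 0.4, -2.1, -3.1, -1.9, -0.9, 1.3, 2.5, 2.3, 1.8, 3.7, 3.4, 1.9, -0.9, -5.6, -8.0, -7.7, -5.5, -3.2, -2.8, -3.2, -4.6, -4.8, -3.7]
21 [1.2, 3.4, 6.0, 6.0, 4.1, 1.0, -4.3, -9.0, -9.6, -8.6, -4.7, -0.7, 2.3, 4.2, 4.8, 2.9, 0.2, -3.7, -8.5, -10.5, -7.8, -3.9, 0.1, 3.2, 5.2]
```

View pics/f.png

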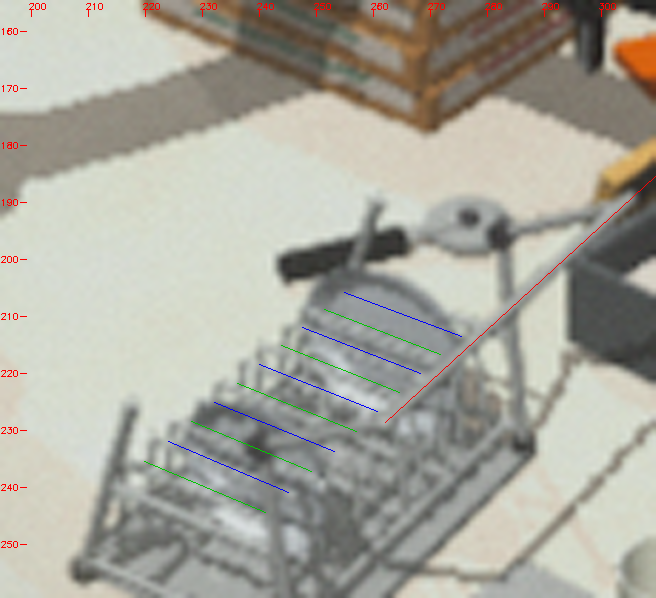

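Picture f shows the bar behind the rack, running from (262,228) to (306,186), so it is fully back. The hoop lines lie close, but I want a cleaner look at the wires.

```bash
python3 - <<'E'
from plan import *
t=cv2.convertScaleAbs(np.load("t1.npy"),alpha=1.7,beta=-40);c0,r0,k=262,205,12
o=crop("top",t,c0,r0,66,50,k)
for y in(-104,-52,0,52):
  for d in(-14.5,14.5):
    for a,b in((-75,-58),(58,75)):
      q=proj("top",[W(a,y+d,98),W(b,y+d,98)])-.5;q=((q-[c0,r0]+.5)*k).astype(int)
      cv2.line(o,tuple(map(int,q[0])),tuple(map(int,q[1])),(0,0,255) if d<0 else (255,0,0),1)
cv2.imwrite("pics/g.png",o)
E
```

```text
(no output)
```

View pics/g.png

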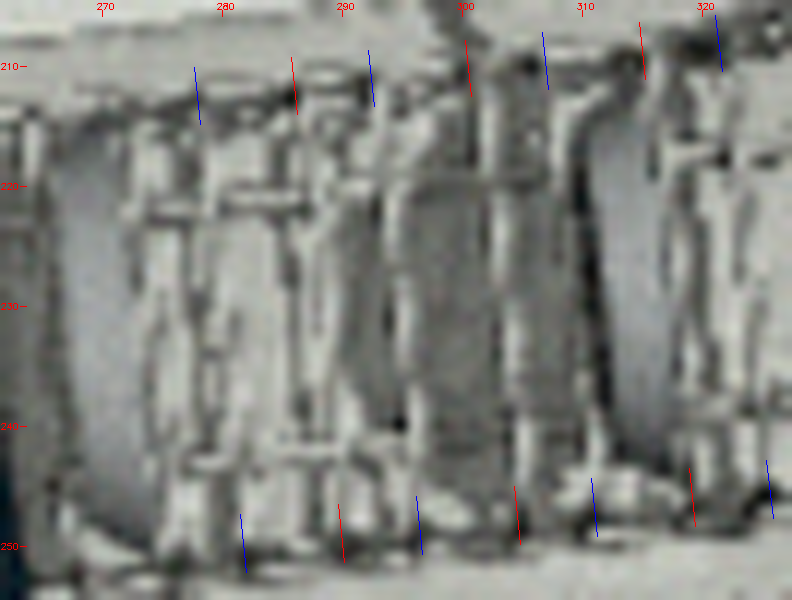

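The wires of slots 2 and 3 at (295,230), (304,230), (279,230) and (287,230) lie within about 1 px of the model. The model holds, so on to the large board.

```bash
python3 - <<'E'
from plan import *
top=np.array([.5457,-.3297,.1435]);u=np.array([0,-np.sin(.22),np.cos(.22)])
Q=down(.002,[.22,0,0]);g=top-.020*u
e=plan([(np.array([.60,.10,.37]),down(1.3),3),(g+.12*u+[0,0,.03],Q,9),(g+.06*u,Q,3)])
print(g)
plan([(g,Q,5)],e)
E
```

```text
[[[-32.5,-17.5,-19.5],[-0.001,0,0.127]],[[-34,-13,-19.5],[0,0.001,0.126]],[[-36,-8.5,-20],[-0.001,0,0.127]],[[-50,7.5,11],[0.021,0.016,0.144]],[[-48.5,15,10],[0.021,0.016,0.143]]]
[[[-46,22,9],[0.021,0.016,0.144]],[[-42.5,28.5,7.5],[0.02,0.016,0.143]],[[-38,34,6],[0.021,0.016,0.144]],[[-33,39.5,5],[0.021,0.015,0.144]],[[-27,44,4],[0.021,0.016,0.143]]]
[[[-20,47.5,2],[0.021,0.016,0.144]],[[-13.5,50,1],[0.021,0.016,0.143]],[[0,2,30],[0,0,0]],[[0,2.5,29.5],[0,0,0]],[[0,2,30],[0,0,0]]]
end [ 0.5458 -0.3382  0.1824] [-2.921e+00 -0.000e+00  2.000e-03] 15
[ 0.5457     -0.32533541  0.12398205]
[[[0,0,12],[0,0,0]],[[0,0,12],[0,0,0]],[[0,0,12],[0,0,0]],[[0,0,12],[0,0,0]],[[0,0,12],[0,0,0]]]
end [ 0.5458 -0.3251  0.1239] [-2.921e+00 -0.000e+00  2.000e-03] 5
```

move_arm(
  series=[
    [[-32.5,-17.5,-19.5],[0,0,0.127]],
    [[-34,-13,-19.5],[0,0,0.126]],
    [[-36,-8.5,-20],[0,0,0.127]],
    [[-50,7.5,11],[0.021,0.016,0.144]],
    [[-48.5,15,10],[0.021,0.016,0.143]],
  ],
)

```text
time_s: 7.18
ee_pos: [0.588, -0.0015, 0.349]
eef_rot: [-3.095, -0.026, 1.009]
ft_force: [1.3, -1.0, -0.3]
width: 0.0855
grasp_force: 0.0
```

move_arm(
  series=[
    [[-46,22,9],[0.021,0.016,0.144]],
    [[-42.5,28.5,7.5],[0.02,0.016,0.143]],
    [[-38,34,6],[0.021,0.016,0.144]],
    [[-33,39.5,5],[0.021,0.015,0.144]],
    [[-27,44,4],[0.021,0.016,0.143]],
  ],
)

```text
time_s: 7.8
ee_pos: [0.5576, -0.2522, 0.2933]
eef_rot: [-2.966, -0.025, 0.286]
ft_force: [0.7, -0.9, -0.1]
width: 0.0855
grasp_force: 0.0
```

move_arm(
  series=[
    [[-20,47.5,2],[0.021,0.016,0.144]],
    [[-13.5,50,1],[0.021,0.016,0.143]],
    [[0,2,30],[0,0,0]],
    [[0,2.5,29.5],[0,0,0]],
    [[0,2,30],[0,0,0]],
  ],
)

```text
time_s: 8.43
ee_pos: [0.5459, -0.3381, 0.182]
eef_rot: [-2.921, 0.001, 0.002]
ft_force: [-0.0, -0.1, 0.8]
width: 0.0853
grasp_force: 0.0
```

move_arm(
  series=[
    [[0,0,0],[0,0,0]],
    [[0,0,0],[0,0,0]],
    [[0,0,0],[0,0,0]],
    [[0,0,0],[0,0,0]],
    [[0,0,0],[0,0,0]],
  ],
)

```text
time_s: 9.05
ee_pos: [0.5463, -0.3384, 0.1842]
eef_rot: [-2.922, -0.001, 0.002]
ft_force: [0.5, -0.5, 0.2]
width: 0.0856
grasp_force: 0.0
```

move_arm(
  series=[
    [[0,0,16],[0,0,0]],
    [[0,0,16],[0,0,0]],
    [[0,0,14],[0,0,0]],
    [[0,0,9],[0,0,0]],
    [[0,0,5],[0,0,0]],
  ],
)

```text
time_s: 9.68
ee_pos: [0.546, -0.3249, 0.1242]
eef_rot: [-2.921, 0.0, 0.002]
ft_force: [0.3, 0.0, 0.3]
width: 0.0854
grasp_force: 0.0
```

move_arm(
  series=[
    [[0,0,0],[0,0,0]],
    [[0,0,0],[0,0,0]],
    [[0,0,0],[0,0,0]],
    [[0,0,0],[0,0,0]],
    [[0,0,0],[0,0,0]],
  ],
  gripper=1,
  newtons=50,
)

```text
time_s: 10.3
ee_pos: [0.5463, -0.3228, 0.126]
eef_rot: [-2.916, -0.0, 0.004]
ft_force: [-1.5, 3.9, 5.2]
width: 0.0176
grasp_force: 48.4
```

```bash
python3 - <<'E'
from plan import *
p,R=cur();R0=down(.002,[.22,0,0]);p=np.array([.5458,-.3251,.1239])
e=plan([(p+[0,0,.08],R0,3),(np.array([.54,-.29,.37]),down(.03),4),(W(-2,0,370),down(RYAW),8)],(p,R0))
plan([(W(-2,0,240),down(RYAW),5)],e)
E
```

```text
[[[0,-6,-26],[0,0,0]],[[0,-5.5,-26],[0,0,0]],[[0,-6,-26],[0,0,0]],[[-1.5,-17.5,-38.5],[-0.055,-0.001,-0.007]],[[-1,-15.5,-39.5],[-0.055,-0.001,-0.007]]]
[[[-1.5,-13.5,-40.5],[-0.055,-0.001,-0.007]],[[-1,-11,-41],[-0.055,-0.001,-0.007]],[[-4,-37,0],[0,0,-0.01]],[[-3.5,-36.5,0],[0,0,-0.01]],[[-3.5,-37,0],[0,0,-0.01]]]
[[[-2.5,-37,0],[0,0,-0.009]],[[-2.5,-37,0],[0,0,-0.01]],[[-2.5,-37,0],[0,0,-0.01]],[[-1.5,-37,0],[0,0,-0.01]],[[-1.5,-37,0],[0,0,-0.01]]]
end [0.4997 0.0036 0.37  ] [-3.142  0.     0.109] 15
[[[0,0,26],[0,0,0]],[[0,0,26],[0,0,0]],[[0,0,26],[0,0,0]],[[0,0,26],[0,0,0]],[[0,0,26],[0,0,0]]]
end [0.4996 0.0036 0.24  ] [-3.142  0.     0.109] 5
```

move_arm(
  series=[
    [[0,-6,-26],[0,0,0]],
    [[0,-5.5,-26],[0,0,0]],
    [[0,-6,-26],[0,0,0]],
    [[-1.5,-17.5,-38.5],[-0.055,-0.001,-0.007]],
    [[-1,-15.5,-39.5],[-0.055,-0.001,-0.007]],
  ],
)

```text
time_s: 10.92
ee_pos: [0.5428, -0.3075, 0.288]
eef_rot: [-3.033, 0.001, 0.016]
ft_force: [0.4, -0.1, -4.1]
width: 0.0172
grasp_force: 51.0
```

move_arm(
  series=[
    [[-1.5,-13.5,-40.5],[-0.055,-0.001,-0.007]],
    [[-1,-11,-41],[-0.055,-0.001,-0.007]],
    [[-4,-37,0],[0,0,-0.01]],
    [[-3.5,-36.5,0],[0,0,-0.01]],
    [[-3.5,-37,0],[0,0,-0.01]],
  ],
)

```text
time_s: 11.55
ee_pos: [0.5242, -0.1786, 0.3704]
eef_rot: [-3.14, 0.002, 0.061]
ft_force: [-0.5, 0.5, -3.1]
width: 0.0173
grasp_force: 50.9
```

move_arm(
  series=[
    [[-2.5,-37,0],[0,0,-0.009]],
    [[-2.5,-37,0],[0,0,-0.01]],
    [[-2.5,-37,0],[0,0,-0.01]],
    [[-1.5,-37,0],[0,0,-0.01]],
    [[-1.5,-37,0],[0,0,-0.01]],
  ],
)

```text
time_s: 12.18
ee_pos: [0.4989, 0.0045, 0.3706]
eef_rot: [-3.141, 0.002, 0.109]
ft_force: [1.2, 0.5, -3.9]
width: 0.0169
grasp_force: 51.1
```

move_arm(
  series=[
    [[0,0,26],[0,0,0]],
    [[0,0,26],[0,0,0]],
    [[0,0,26],[0,0,0]],
    [[0,0,26],[0,0,0]],
    [[0,0,0],[0,0,0]],
  ],
)

```text
time_s: 12.8
ee_pos: [0.4977, 0.0034, 0.2652]
eef_rot: [3.141, 0.006, 0.109]
ft_force: [0.5, -0.5, -4.6]
width: 0.0173
grasp_force: 51.0
```

```bash
python3 - <<'E'
from plan import *
print(ctrl.get_obs())
s=cams.read_camera("scene");t=cams.read_camera("top");np.save("s2",s);np.save("t2",t)
t=cv2.convertScaleAbs(t,alpha=1.5)
a=crop("scene",s,215,140,65,100,6);b=crop("top",t,255,185,55,80,7)
o=np.zeros((600,800,3),np.uint8);o[:600,:390]=a;o[:560,400:785]=b
cv2.imwrite("pics/h.png",o)
E
```

```text
{'time_s': 12.8, 'joints': array([-0.83427896,  0.20109925,  0.86931519,  1.95153092, -0.17338715,
        1.07186072, -1.35256649]), 'qvel': array([-0.00595072, -0.02989662,  0.01176408, -0.06047506,  0.00895922,
        0.00839139, -0.00936473]), 'joint_efforts': array([  0.0814114 , -24.97167885,   3.99195984, -23.55328739,
        -0.05266834,  -0.13646839,   0.06319269]), 'ee_pos': array([0.49772272, 0.00340652, 0.26524319]), 'eef_rot': array([3.14131792, 0.00625243, 0.10868741]), 'ft_force': array([ 0.52257155, -0.54474802, -4.60836442]), 'torque': array([-0.02070149,  0.00250616,  0.04475768]), 'grasp_force': 51.01936340332031, 'width': 0.01726994588017199}
```

move_arm(
  series=[
    [[0,0,14],[0,0,0]],
    [[0,0,14],[0,0,0]],
    [[0,0,8],[0,0,0]],
    [[0,0,6],[0,0,0]],
    [[0,0,6],[0,0,0]],
  ],
)

```text
time_s: 13.52
ee_pos: [0.5, 0.0035, 0.219]
eef_rot: [-3.141, 0.0, 0.109]
ft_force: [0.0, -0.7, -4.4]
width: 0.0174
grasp_force: 50.9
```

move_arm(
  series=[
    [[0,0,4],[0,0,0]],
    [[0,0,4],[0,0,0]],
    [[0,0,4],[0,0,0]],
    [[0,0,4],[0,0,0]],
    [[0,0,0],[0,0,0]],
  ],
)

```text
time_s: 14.15
ee_pos: [0.4996, 0.0036, 0.203]
eef_rot: [-3.141, 0.001, 0.109]
ft_force: [-0.9, -0.9, -3.9]
width: 0.0171
grasp_force: 51.0
```

move_arm(
  series=[
    [[0,0,10],[0,0,0]],
    [[0,0,10],[0,0,0]],
    [[0,0,10],[0,0,0]],
    [[0,0,8],[0,0,0]],
    [[0,0,6],[0,0,0]],
  ],
)

```text
time_s: 14.78
ee_pos: [0.4997, 0.0035, 0.1586]
eef_rot: [-3.142, 0.001, 0.109]
ft_force: [1.2, -0.3, -3.4]
width: 0.0171
grasp_force: 51.0
```

move_arm(
  series=[
    [[0,0,2],[0,0,0]],
    [[0,0,2],[0,0,0]],
    [[0,0,1],[0,0,0]],
    [[0,0,1],[0,0,0]],
    [[0,0,0],[0,0,0]],
  ],
)

```text
time_s: 15.4
ee_pos: [0.4998, 0.0037, 0.1533]
eef_rot: [-3.141, 0.0, 0.11]
ft_force: [-0.2, 0.5, -3.2]
width: 0.0171
grasp_force: 51.0
```

move_arm(
  series=[
    [[0,0,1],[0,0,0]],
    [[0,0,1],[0,0,0]],
    [[0,0,1],[0,0,0]],
    [[0,0,1],[0,0,0]],
    [[0,0,0],[0,0,0]],
  ],
)

```text
time_s: 16.02
ee_pos: [0.4998, 0.0034, 0.1503]
eef_rot: [-3.14, 0.001, 0.109]
ft_force: [-4.4, -0.1, 7.4]
width: 0.0172
grasp_force: 52.6
```

move_arm(
  series=[
    [[0,0,0],[0,0,0]],
    [[0,0,0],[0,0,0]],
    [[0,0,0],[0,0,0]],
    [[0,0,0],[0,0,0]],
    [[0,0,0],[0,0,0]],
  ],
  gripper=0.15,
)

```text
time_s: 16.65
ee_pos: [0.4998, 0.0036, 0.1492]
eef_rot: [-3.141, 0.001, 0.109]
ft_force: [0.8, 0.2, 0.8]
width: 0.0362
grasp_force: 0.0
```

move_arm(
  series=[
    [[0,0,-10],[0,0,0]],
    [[0,0,-20],[0,0,0]],
    [[0,0,-40],[0,0,0]],
    [[0,0,-50],[0,0,0]],
    [[0,0,-50],[0,0,0]],
  ],
)

```text
time_s: 17.27
ee_pos: [0.4997, 0.0032, 0.3214]
eef_rot: [-3.141, 0.0, 0.109]
ft_force: [0.8, 0.5, 0.3]
width: 0.0362
grasp_force: 0.0
```

```bash
python3 - <<'E'
from plan import *
top=np.array([.5237,.4054,.1288]);yb=1.5285;u=np.array([np.sin(.22)*np.sin(yb),-np.sin(.22)*np.cos(yb),np.cos(.22)])
ax=np.array([np.cos(yb),np.sin(yb),0])  # rot about own x by +.22
Q=down(yb,ax*.22);print(Q.apply([0,0,1]),-u)
g=top-.018*u
for yy in(yb,):
  e=plan([(np.array([.5,.15,.36]),down(.6),4),(g+.12*u+[0,0,.02],Q,7),(g+.05*u,Q,3),(g+.05*u,Q,1)])
print(g)
plan([(g,Q,5)],e)
E
```

```text
[-0.21803445  0.00922756 -0.97589745] [-0.21803445  0.00922756 -0.97589745]
[[[4,-36.5,-9.5],[0,0,-0.123]],[[8.5,-35.5,-10],[0,0,-0.123]],[[13,-34.5,-9.5],[0,0,-0.122]],[[17,-32.5,-9.5],[0,0,-0.123]],[[26,-26.5,16],[0.029,-0.015,-0.132]]]
[[[29,-22,16],[0.029,-0.014,-0.132]],[[32.5,-17.5,16.5],[0.029,-0.015,-0.132]],[[34.5,-13,16.5],[0.029,-0.014,-0.133]],[[36,-7.5,16],[0.029,-0.015,-0.132]],[[37,-2.5,16],[0.03,-0.015,-0.132]]]
[[[37,3,15],[0.029,-0.014,-0.132]],[[0,1.5,30],[0,0,0]],[[0,1.5,29.5],[0,0,0]],[[0,1.5,30],[0,0,0]],[[0,0,-0],[0,0,0]]]
end [0.5305 0.4051 0.16  ] [-2.921 -0.     1.529] 15
[0.51977538 0.4055661  0.11123385]
[[[0,0,10],[0,0,0]],[[0,0,10],[0,0,0]],[[0,0,10],[0,0,0]],[[0,0,10],[0,0,0]],[[0,0,10],[0,0,0]]]
end [0.5196 0.4056 0.1112] [-2.921 -0.     1.529] 5
```

move_arm(
  series=[
    [[4,-36.5,-9.5],[0,0,-0.123]],
    [[8.5,-35.5,-10],[0,0,-0.123]],
    [[13,-34.5,-9.5],[0,0,-0.122]],
    [[17,-32.5,-9.5],[0,0,-0.123]],
    [[26,-26.5,16],[0.029,-0.015,-0.132]],
  ],
  gripper=-1,
)

```text
time_s: 17.9
ee_pos: [0.5074, 0.1886, 0.3445]
eef_rot: [-3.111, 0.008, 0.738]
ft_force: [1.3, -0.1, 0.2]
width: 0.0855
grasp_force: 0.0
```

move_arm(
  series=[
    [[29,-22,16],[0.029,-0.014,-0.132]],
    [[32.5,-17.5,16.5],[0.029,-0.015,-0.132]],
    [[34.5,-13,16.5],[0.029,-0.014,-0.133]],
    [[36,-7.5,16],[0.029,-0.015,-0.132]],
    [[37,-2.5,16],[0.03,-0.015,-0.132]],
  ],
)

```text
time_s: 18.52
ee_pos: [0.5395, 0.3695, 0.2621]
eef_rot: [-2.951, 0.013, 1.401]
ft_force: [0.4, -0.4, 0.8]
width: 0.0854
grasp_force: 0.0
```

move_arm(
  series=[
    [[37,3,15],[0.029,-0.014,-0.132]],
    [[0,1.5,30],[0,0,0]],
    [[0,1.5,29.5],[0,0,0]],
    [[0,1.5,30],[0,0,0]],
    [[0,0,0],[0,0,0]],
  ],
)

```text
time_s: 19.15
ee_pos: [0.5288, 0.405, 0.1561]
eef_rot: [-2.917, 0.003, 1.53]
ft_force: [0.2, -0.5, -0.2]
width: 0.0854
grasp_force: 0.0
```

```bash
python3 - <<'E'
from plan import *
print(cur()[0],ctrl.get_obs()["eef_rot"],ctrl.get_obs()["joints"].round(2))
s=cams.read_camera("scene");t=cams.read_camera("top");np.save("s3",s);np.save("t3",t)
E
```

```text
[0.52879364 0.40500474 0.15608287] [-2.91721143  0.00303008  1.52983484] [-0.92  0.65  0.41  1.53 -0.39  1.23 -0.43]
```

move_arm(
  series=[
    [[0,0,14],[0,0,0]],
    [[0,0,14],[0,0,0]],
    [[0,0,12],[0,0,0]],
    [[0,0,8],[0,0,0]],
    [[0,0,0],[0,0,0]],
  ],
)

```text
time_s: 19.88
ee_pos: [0.5194, 0.4057, 0.1101]
eef_rot: [-2.92, 0.001, 1.529]
ft_force: [0.2, -1.0, -0.1]
width: 0.0853
grasp_force: 0.0
```

move_arm(
  series=[
    [[0,0,0],[0,0,0]],
    [[0,0,0],[0,0,0]],
    [[0,0,0],[0,0,0]],
    [[0,0,0],[0,0,0]],
    [[0,0,0],[0,0,0]],
  ],
  gripper=1,
  newtons=50,
)

```text
time_s: 20.5
ee_pos: [0.5182, 0.4062, 0.1119]
eef_rot: [-2.917, -0.0, 1.53]
ft_force: [-4.2, -1.3, 5.9]
width: 0.0172
grasp_force: 50.8
```

```bash
python3 - <<'E'
from plan import *
p,R=cur()
yb=1.5285;R0=down(yb,np.array([np.cos(yb),np.sin(yb),0])*.22)
p=np.array([.5200,.4056,.1132])
e=plan([(p+[0,0,.08],R0,3),(np.array([.49,.36,.345]),down(1.25),4),(W(-2,52,345),down(RYAW),8)],(p,R0))
plan([(W(-2,52,230),down(RYAW),5)],e)
E
```

```text
[[[0,-6,-26],[0,0,0]],[[0,-5.5,-26],[0,0,0]],[[0,-6,-26],[0,0,0]],[[-11.5,-15,-35.5],[-0.055,0.008,0.069]],[[-12.5,-12.5,-36.5],[-0.054,0.007,0.07]]]
[[[-13,-9.5,-37],[-0.055,0.008,0.069]],[[-13,-6.5,-37.5],[-0.055,0.008,0.069]],[[-36,12.5,-0],[0,0,0.143]],[[-34,17.5,-0],[0,0,0.142]],[[-31,22,-0],[0,0,0.143]]]
[[[-27.5,26.5,-0],[0,0,0.143]],[[-23.5,30,-0],[0,0,0.142]],[[-19,33,-0],[0,0,0.143]],[[-14.5,35.5,-0],[0,0,0.143]],[[-9,37,-0],[0,-0.001,0.142]]]
end [0.4939 0.055  0.3449] [-3.141  0.     0.109] 15
[[[0,0,23],[0,0,0]],[[0,0,23],[0,0,0]],[[0,0,23],[0,0,0]],[[0,0,23],[0,0,0]],[[0,0,23],[0,0,0]]]
end [0.4938 0.055  0.2299] [-3.141  0.     0.109] 5
```

move_arm(
  series=[
    [[0,-6,-26],[0,0,0]],
    [[0,-5.5,-26],[0,0,0]],
    [[0,-6,-26],[0,0,0]],
    [[-11.5,-15,-35.5],[-0.055,0.008,0.069]],
    [[-12.5,-12.5,-36.5],[-0.054,0.007,0.07]],
  ],
)

```text
time_s: 21.12
ee_pos: [0.5045, 0.3824, 0.2669]
eef_rot: [-3.031, 0.01, 1.387]
ft_force: [-0.8, 0.6, -3.0]
width: 0.0173
grasp_force: 50.0
```

move_arm(
  series=[
    [[-13,-9.5,-37],[-0.055,0.008,0.069]],
    [[-13,-6.5,-37.5],[-0.055,0.008,0.069]],
    [[-36,12.5,0],[0,0,0.143]],
    [[-34,17.5,0],[0,0,0.142]],
    [[-31,22,0],[0,0,0.143]],
  ],
)

```text
time_s: 21.75
ee_pos: [0.4907, 0.2444, 0.3421]
eef_rot: [-3.14, 0.001, 0.819]
ft_force: [-0.4, -0.4, -3.4]
width: 0.0172
grasp_force: 50.1
```

move_arm(
  series=[
    [[-27.5,26.5,0],[0,0,0.143]],
    [[-23.5,30,0],[0,0,0.142]],
    [[-19,33,0],[0,0,0.143]],
    [[-14.5,35.5,0],[0,0,0.143]],
    [[-9,37,0],[0,0,0.142]],
  ],
)

```text
time_s: 22.38
ee_pos: [0.4933, 0.0537, 0.342]
eef_rot: [-3.141, 0.002, 0.105]
ft_force: [-0.4, -0.1, -3.7]
width: 0.0175
grasp_force: 50.1
```

move_arm(
  series=[
    [[0,0,20],[0,0,0]],
    [[0,0,20],[0,0,0]],
    [[0,0,20],[0,0,0]],
    [[0,0,10],[0,0,0]],
    [[0,0,0],[0,0,0]],
  ],
)

```text
time_s: 23.0
ee_pos: [0.4936, 0.0551, 0.2721]
eef_rot: [-3.142, 0.002, 0.11]
ft_force: [-0.4, 1.0, -3.2]
width: 0.0175
grasp_force: 50.0
```

```bash
python3 - <<'E'
from plan import *
o=ctrl.get_obs();print(o["ee_pos"],o["eef_rot"],o["width"],o["joints"].round(2),"target",W(-2,52,230))
# is large board where we left it: measure its bright top edge
s=cams.read_camera("scene");t=cams.read_camera("top");np.save("s4",s);np.save("t4",t)
E
```

```text
[0.49361009 0.05507525 0.2720603 ] [-3.14156088e+00  1.86475552e-03  1.09903032e-01] 0.017456789750024057 [-0.97  0.19  0.91  1.95 -0.17  1.08 -1.46] target [0.49395509 0.05517383 0.23      ]
```

move_arm(
  series=[
    [[0,0,20],[0,0,0]],
    [[0,0,18],[0,0,0]],
    [[0,0,12],[0,0,0]],
    [[0,0,8],[0,0,0]],
    [[0,0,6],[0,0,0]],
  ],
)

```text
time_s: 23.72
ee_pos: [0.4945, 0.0553, 0.2087]
eef_rot: [-3.141, -0.001, 0.11]
ft_force: [-0.1, 0.1, -2.1]
width: 0.0171
grasp_force: 50.0
```

move_arm(
  series=[
    [[0,0,4],[0,0,0]],
    [[0,0,4],[0,0,0]],
    [[0,0,4],[0,0,0]],
    [[0,0,4],[0,0,0]],
    [[0,0,0],[0,0,0]],
  ],
)

```text
time_s: 24.35
ee_pos: [0.494, 0.0552, 0.1923]
eef_rot: [-3.141, 0.001, 0.11]
ft_force: [0.1, 0.1, -3.2]
width: 0.0173
grasp_force: 50.0
```

Inside the slot with no contact. I'll lower it to the rails at about z 0.135.

move_arm(
  series=[
    [[0,0,14],[0,0,0]],
    [[0,0,14],[0,0,0]],
    [[0,0,10],[0,0,0]],
    [[0,0,6],[0,0,0]],
    [[0,0,4],[0,0,0]],
  ],
)

```text
time_s: 24.98
ee_pos: [0.4942, 0.0552, 0.1442]
eef_rot: [-3.141, 0.0, 0.11]
ft_force: [-0.6, -0.2, -3.8]
width: 0.0172
grasp_force: 50.0
```

move_arm(
  series=[
    [[0,0,2],[0,0,0]],
    [[0,0,2],[0,0,0]],
    [[0,0,1],[0,0,0]],
    [[0,0,1],[0,0,0]],
    [[0,0,0],[0,0,0]],
  ],
)

```text
time_s: 25.6
ee_pos: [0.4942, 0.0553, 0.1387]
eef_rot: [-3.141, 0.0, 0.11]
ft_force: [-0.0, -1.4, -3.2]
width: 0.0171
grasp_force: 50.0
```

move_arm(
  series=[
    [[0,0,1],[0,0,0]],
    [[0,0,1],[0,0,0]],
    [[0,0,1],[0,0,0]],
    [[0,0,0],[0,0,0]],
    [[0,0,0],[0,0,0]],
  ],
)

```text
time_s: 26.22
ee_pos: [0.4942, 0.0553, 0.1356]
eef_rot: [-3.141, 0.0, 0.11]
ft_force: [-0.0, -0.5, -3.3]
width: 0.0172
grasp_force: 50.0
```

move_arm(
  series=[
    [[0,0,1],[0,0,0]],
    [[0,0,1],[0,0,0]],
    [[0,0,1],[0,0,0]],
    [[0,0,0],[0,0,0]],
    [[0,0,0],[0,0,0]],
  ],
)

```text
time_s: 26.85
ee_pos: [0.4945, 0.0551, 0.1348]
eef_rot: [-3.139, 0.0, 0.11]
ft_force: [-7.8, -0.5, 19.6]
width: 0.0176
grasp_force: 53.4
```

move_arm(
  series=[
    [[0,0,-1.5],[0,0,0]],
    [[0,0,0],[0,0,0]],
    [[0,0,0],[0,0,0]],
    [[0,0,0],[0,0,0]],
    [[0,0,0],[0,0,0]],
  ],
  gripper=0.15,
)

```text
time_s: 27.48
ee_pos: [0.4947, 0.0553, 0.1344]
eef_rot: [-3.141, -0.001, 0.11]
ft_force: [-0.6, 0.0, 4.6]
width: 0.0359
grasp_force: 0.8
```

move_arm(
  series=[
    [[0,0,-10],[0,0,0]],
    [[0,0,-30],[0,0,0]],
    [[0,0,-50],[0,0,0]],
    [[0,0,-60],[0,0,0]],
    [[0,0,-60],[0,0,0]],
  ],
)

```text
time_s: 28.1
ee_pos: [0.4934, 0.0547, 0.3459]
eef_rot: [-3.141, 0.001, 0.109]
ft_force: [0.2, 1.3, 0.1]
width: 0.0364
grasp_force: 0.0
```

```bash
python3 - <<'E'
from plan import *
g=W(70-110*np.cos(2.6)-2,182,239-4)
print(g)
e=plan([(g+[-.03,-.02,.11],down(1.3),7),(g+[0,0,.085],down(KY),3)])
plan([(g,down(KY),5)],e)
s=cams.read_camera("scene");t=cams.read_camera("top");np.save("s5",s);np.save("t5",t)
a=crop("scene",s,200,140,85,115,5);t=cv2.convertScaleAbs(t,alpha=1.5)
b=crop("top",t,255,185,75,80,5)
o=np.zeros((600,800,3),np.uint8);o[:575,:425]=a;o[:400,425:800]=b
cv2.imwrite("pics/i.png",o)
E
```

```text
[0.64309608 0.20227099 0.235     ]
[[[19,-16,0],[0,0,-0.17]],[[21.5,-13,0],[0,0,-0.17]],[[23.5,-9,0.5],[-0.001,0,-0.17]],[[24.5,-5,-0],[0,0,-0.17]],[[25,-0.5,0],[0,0.001,-0.17]]]
[[[24.5,3.5,0],[0,0,-0.171]],[[24,7.5,0.5],[0,0,-0.17]],[[9,8,8.5],[0,0,-0.126]],[[8,9,8],[0,0,-0.127]],[[7,9.5,8.5],[0,0,-0.126]]]
end [0.6429 0.2024 0.3198] [-3.141 -0.     1.679] 10
[[[0,0,17],[0,0,-0]],[[0,0,17],[0,0,-0]],[[0,0,17],[0,0,-0]],[[0,0,17],[0,0,-0]],[[0,0,17],[0,0,-0]]]
end [0.6429 0.2024 0.2348] [-3.141 -0.     1.679] 5
```

move_arm(
  series=[
    [[19,-16,0],[0,0,-0.17]],
    [[21.5,-13,0],[0,0,-0.17]],
    [[23.5,-9,0.5],[0,0,-0.17]],
    [[24.5,-5,0],[0,0,-0.17]],
    [[25,-0.5,0],[0,0,-0.17]],
  ],
  gripper=-1,
)

```text
time_s: 28.82
ee_pos: [0.5798, 0.1467, 0.3426]
eef_rot: [-3.14, 0.002, 0.965]
ft_force: [0.7, -0.9, 0.3]
width: 0.0855
grasp_force: 0.0
```

move_arm(
  series=[
    [[24.5,3.5,0],[0,0,-0.171]],
    [[24,7.5,0.5],[0,0,-0.17]],
    [[9,8,8.5],[0,0,-0.126]],
    [[8,9,8],[0,0,-0.127]],
    [[7,9.5,8.5],[0,0,-0.126]],
  ],
)

```text
time_s: 29.45
ee_pos: [0.6433, 0.2028, 0.3168]
eef_rot: [-3.139, 0.0, 1.684]
ft_force: [0.1, -0.5, 0.4]
width: 0.0855
grasp_force: 0.0
```

move_arm(
  series=[
    [[0,0,20],[0,0,0]],
    [[0,0,20],[0,0,0]],
    [[0,0,20],[0,0,0]],
    [[0,0,15],[0,0,0]],
    [[0,0,10],[0,0,0]],
  ],
)

```text
time_s: 30.08
ee_pos: [0.6433, 0.2029, 0.232]
eef_rot: [-3.14, -0.0, 1.68]
ft_force: [-0.2, -0.5, -0.1]
width: 0.0854
grasp_force: 0.0
```

move_arm(
  series=[
    [[0,0,0],[0,0,0]],
    [[0,0,0],[0,0,0]],
    [[0,0,0],[0,0,0]],
    [[0,0,0],[0,0,0]],
    [[0,0,0],[0,0,0]],
  ],
  gripper=1,
  newtons=25,
)

```text
time_s: 30.7
ee_pos: [0.6426, 0.2029, 0.2338]
eef_rot: [-3.139, -0.001, 1.68]
ft_force: [-5.0, -1.1, 6.1]
width: 0.0151
grasp_force: 24.6
```

```bash
python3 - <<'E'
from plan import *
def gr(a): return W(70-110*np.cos(a)-2.5,182,182+110*np.sin(a)-4)
e=(W(70-110*np.cos(2.6)-2,182,235),down(KY))
plan([(gr(a),down(KY),1) for a in np.linspace(2.6,0,21)[1:]],e)
o=ctrl.get_obs();print(o["ee_pos"],o["width"])
E
```

```text
[[[0,-8.5,-11.5],[0,0,0]],[[0,-9.5,-10.5],[0,0,0]],[[0,-11,-9.5],[0,0,0]],[[0,-12,-7.5],[0,0,0]],[[0,-13,-6],[0,0,0]]]
[[[0,-13.5,-4.5],[0,0,0]],[[0,-14,-2.5],[0,0,0]],[[0,-14.5,-1],[0,0,0]],[[0,-14,1],[0,0,0]],[[0,-14,3],[0,0,0]]]
[[[0,-13.5,4.5],[0,0,0]],[[0,-13,6.5],[0,0,0]],[[0,-12,8],[0,0,0]],[[0,-10.5,9.5],[0,0,0]],[[0,-9.5,11],[0,0,0]]]
[[[0,-7.5,12],[0,0,0]],[[0,-6.5,12.5],[0,0,0]],[[0,-4.5,13.5],[0,0,0]],[[0,-3,14],[0,0,0]],[[0,-1,14.5],[0,0,0]]]
end [0.4393 0.18   0.178 ] [3.142 0.    1.68 ] 20
[0.64258064 0.20290316 0.23381742] 0.015084202916842902
```

move_arm(
  series=[
    [[0,-8.5,-11.5],[0,0,0]],
    [[0,-9.5,-10.5],[0,0,0]],
    [[0,-11,-9.5],[0,0,0]],
    [[0,-12,-7.5],[0,0,0]],
    [[0,-13,-6],[0,0,0]],
  ],
)

```text
time_s: 31.32
ee_pos: [0.5931, 0.1973, 0.2821]
eef_rot: [3.13, -0.002, 1.68]
ft_force: [7.9, 1.2, 3.9]
width: 0.015
grasp_force: 24.3
```

move_arm(
  series=[
    [[0,-13.5,-4.5],[0,0,0]],
    [[0,-14,-2.5],[0,0,0]],
    [[0,-14.5,-1],[0,0,0]],
    [[0,-14,1],[0,0,0]],
    [[0,-14,3],[0,0,0]],
  ],
)

```text
time_s: 31.95
ee_pos: [0.5214, 0.1891, 0.2848]
eef_rot: [3.136, -0.002, 1.68]
ft_force: [3.5, 0.0, 1.8]
width: 0.015
grasp_force: 26.4
```

move_arm(
  series=[
    [[0,-13.5,4.5],[0,0,0]],
    [[0,-13,6.5],[0,0,0]],
    [[0,-12,8],[0,0,0]],
    [[0,-10.5,9.5],[0,0,0]],
    [[0,-9.5,11],[0,0,0]],
  ],
)

```text
time_s: 32.58
ee_pos: [0.4616, 0.1826, 0.2417]
eef_rot: [-3.141, 0.0, 1.68]
ft_force: [4.7, -2.5, 1.5]
width: 0.0149
grasp_force: 28.2
```

move_arm(
  series=[
    [[0,-7.5,12],[0,0,0]],
    [[0,-6.5,12.5],[0,0,0]],
    [[0,-4.5,13.5],[0,0,0]],
    [[0,-3,14],[0,0,0]],
    [[0,-1,14.5],[0,0,0]],
  ],
)

```text
time_s: 33.2
ee_pos: [0.4395, 0.1806, 0.1752]
eef_rot: [-3.141, -0.0, 1.68]
ft_force: [2.7, -3.4, 3.5]
width: 0.0152
grasp_force: 30.0
```

move_arm(
  series=[
    [[0,0,2],[0,0,0]],
    [[0,0,2],[0,0,0]],
    [[0,0,2],[0,0,0]],
    [[0,0,0],[0,0,0]],
    [[0,0,0],[0,0,0]],
  ],
)

```text
time_s: 33.83
ee_pos: [0.4395, 0.1806, 0.1719]
eef_rot: [-3.14, -0.002, 1.68]
ft_force: [-3.6, -6.3, 19.9]
width: 0.0153
grasp_force: 31.7
```

move_arm(
  series=[
    [[0,0,0],[0,0,0]],
    [[0,0,0],[0,0,0]],
    [[0,0,0],[0,0,0]],
    [[0,0,0],[0,0,0]],
    [[0,0,0],[0,0,0]],
  ],
  gripper=-1,
)

```text
time_s: 34.45
ee_pos: [0.4396, 0.1807, 0.17]
eef_rot: [-3.141, -0.0, 1.68]
ft_force: [1.4, -1.2, 0.7]
width: 0.0856
grasp_force: 0.0
```

move_arm(
  series=[
    [[0,0,-20],[0,0,0]],
    [[0,0,-20],[0,0,0]],
    [[0,0,-10],[0,0,0]],
    [[0,0,0],[0,0,0]],
    [[0,0,0],[0,0,0]],
  ],
)

```text
time_s: 35.08
ee_pos: [0.4393, 0.1805, 0.2195]
eef_rot: [-3.14, 0.0, 1.68]
ft_force: [0.5, 0.7, -0.3]
width: 0.0855
grasp_force: 0.0
```

move_arm(
  series=[
    [[0,0,0],[0,0,0]],
    [[0,0,0],[0,0,0]],
    [[0,0,0],[0,0,0]],
    [[0,0,0],[0,0,0]],
    [[0,0,0],[0,0,0]],
  ],
  gripper=1,
)

```text
time_s: 35.7
ee_pos: [0.4398, 0.1806, 0.2202]
eef_rot: [-3.141, -0.0, 1.68]
ft_force: [-0.2, 1.2, 0.1]
width: 0.0002
grasp_force: 0.0
```

move_arm(
  series=[
    [[0,0,4],[0,0,0]],
    [[0,0,4],[0,0,0]],
    [[0,0,4],[0,0,0]],
    [[0,0,2],[0,0,0]],
    [[0,0,0],[0,0,0]],
  ],
)

```text
time_s: 36.33
ee_pos: [0.4397, 0.1806, 0.206]
eef_rot: [-3.141, -0.0, 1.68]
ft_force: [0.0, -0.7, -0.5]
width: -0.0002
grasp_force: 0.0
```

move_arm(
  series=[
    [[0,0,2],[0,0,0]],
    [[0,0,1],[0,0,0]],
    [[0,0,1],[0,0,0]],
    [[0,0,1],[0,0,0]],
    [[0,0,0],[0,0,0]],
  ],
)

```text
time_s: 36.95
ee_pos: [0.4401, 0.1807, 0.2036]
eef_rot: [-3.141, -0.002, 1.68]
ft_force: [-6.7, -2.3, 20.1]
width: -0.0001
grasp_force: 9.6
```

Contact came at fingertip z ≈ 0.190, which is exactly the sleeve top at angle 0, and it is stiff. The bar is on its stop. I'll back off and check.

move_arm(
  series=[
    [[0,0,-20],[0,0,0]],
    [[0,0,-50],[0,0,0]],
    [[0,0,-50],[0,0,0]],
    [[50,0,-20],[0,0,0]],
    [[60,0,0],[0,0,0]],
  ],
)

```text
time_s: 37.58
ee_pos: [0.4291, 0.2907, 0.3441]
eef_rot: [3.137, -0.005, 1.677]
ft_force: [0.0, 0.0, -0.9]
width: 0.0002
grasp_force: 0.0
```

move_arm(
  series=[
    [[60,0,0],[0,0,0]],
    [[60,0,0],[0,0,0]],
    [[50,0,0],[0,0,0]],
    [[0,0,0],[0,0,0]],
    [[0,0,0],[0,0,0]],
  ],
)

```text
time_s: 38.2
ee_pos: [0.4097, 0.4581, 0.3409]
eef_rot: [-3.141, 0.001, 1.679]
ft_force: [0.5, -1.3, -0.3]
width: -0.0006
grasp_force: 0.0
```

```bash
python3 - <<'E'
from plan import *
s=cams.read_camera("scene");t=cams.read_camera("top")
a=crop("scene",s,200,165,100,115,4.2);t=cv2.convertScaleAbs(t,alpha=1.5)
def mk(n,o,c0,r0,k,y,h,w):
    q=((proj(n,[W(x-2,y+d,22+h) for x,d in((-w,-9),(w,-9),(w,9),(-w,9))])-.5-[c0,r0]+.5)*k).astype(np.int32)
    for v in q: cv2.circle(o,tuple(map(int,v)),2,(255,0,255),-1)
b=crop("top",t,235,190,115,80,3.3)
for n,o,c0,r0,k in(("scene",a,200,165,4.2),("top",b,235,190,3.3)):
    mk(n,o,c0,r0,k,0,145,100);mk(n,o,c0,r0,k,52,130,85)
o=np.zeros((600,800,3),np.uint8);o[:a.shape[0],:a.shape[1]]=a;o[:b.shape[0],420:420+b.shape[1]]=b
d=cv2.resize(s,(380,285))[:,:,::-1];o[290:575,420:]=d
cv2.imwrite("pics/j.png",o)
E
```

```text
(no output)
```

View pics/j.png

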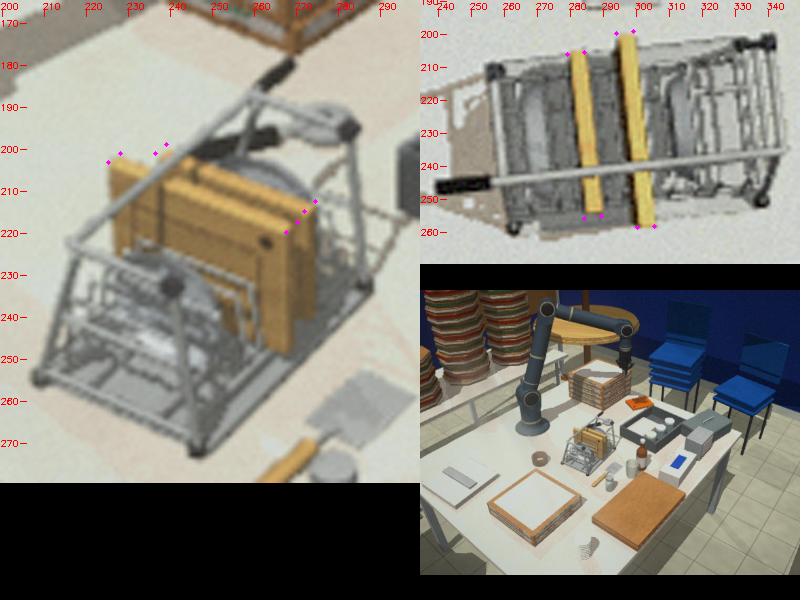

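The picture shows the large board in slot 2 (top view, col 299) and the small one in slot 3 (col 284). Both stand at the expected heights, the keeper is down across them, and the pans and bystanders look untouched. Signing off.

```bash
python3 -c "
from cell import job
print(job.sign_off())"
```

```text
the job is handed in; nothing more can be done
None
```

The job is handed in at about 38 s: the large board stands in slot 2 and the small board in slot 3, both lowered onto the rails, with the keeper bar folded down to its stop over them and the pans and other items left in place.

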